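Load the wax pan and uncap its gas inlet

TASK

Get the wax station ready: tip all six wax lumps from the metal cup into the melting pan and stand the empty cup upright on the table again, let go. Then take the red screw cap off the gas inlet block: its thread may be left- or right-handed, so try both ways to find which way it turns, unscrew it that way and lift it well clear of the block (at least about 5 cm). Finish still holding the cap still in the air, and leave the jars, mug, brush and stamp where they are.

Things in the scene. Friction and masses are not known exactly. Their poses are not given: they have to be found in the camera images.
- cup: Plain bright metal cup without handle, 85 mm tall, outside diameter 60 mm at the foot and 68 mm at the rim, wall 3 mm, floor 5 mm thick; 150 g or so. Stands on the table with the six wax lumps inside (they fill it to about 20 mm below the rim). Origin: centre of its underside; z up along its axis.
- pan: Shallow round steel melting pan fixed on its gas ring on the table. Origin: on the table under its centre; z up. Pan floor 60 mm and rim 110 mm above the table; outside diameter 204 mm at the rim, inside about 170 mm at the floor. It cannot move. It and the cup stand on opposite sides of the robot's forward axis (either may be on the left).
- lump0: Wax lump, yellow-brown, 20 x 18 x 20 mm, about 11 g, slippery. One of six in the cup. Origin: centre of one 20 x 18 mm face (its underside at the start).
- lump1: Wax lump, yellow-brown, 20 x 18 x 20 mm, about 11 g, slippery. One of six in the cup. Origin: centre of one 20 x 18 mm face (its underside at the start).
- lump2: Wax lump, yellow-brown, 20 x 18 x 20 mm, about 11 g, slippery. One of six in the cup. Origin: centre of one 20 x 18 mm face (its underside at the start).
- lump3: Wax lump, yellow-brown, 20 x 18 x 20 mm, about 11 g, slippery. One of six in the cup. Origin: centre of one 20 x 18 mm face (its underside at the start).
- lump4: Wax lump, yellow-brown, 20 x 18 x 20 mm, about 11 g, slippery. One of six in the cup. Origin: centre of one 20 x 18 mm face (its underside at the start).
- lump5: Wax lump, yellow-brown, 20 x 18 x 20 mm, about 11 g, slippery. One of six in the cup. Origin: centre of one 20 x 18 mm face (its underside at the start).
- block: Gas inlet block, fixed: aluminium base 90 x 90 mm, 40 mm tall, centred on the origin (on the table, z up), with a green regulator box 60 x 60 mm, 64 mm tall, centred 105 mm along the block's +x. The capped inlet stub stands upright at the centre of the base. The block is turned up to 0.5 rad either way.
- cap: Red screw cap, loose, about 140 g: round skirt 58 mm wide, 24 mm tall, topped by a ribbed round knob 32 mm wide, 23 to 49 mm above the underside; white marks on knob and skirt top point along the cap's +x. Origin: centre of the underside, 40 mm above the table at the start; z up along the screw axis. Thread hand unknown, drawn anew each time.
- cap_knob (a point): Centre of the cap's knob, on the screw axis, 36 mm above its underside: grip here from above. The wrong way the cap stops solidly within 0.2 rad and the grip slips; the right way it turns freely without rising and is loose from about 1.1 to 1.6 rad (a stop follows); then it lifts straight off. Until loose it catches after rising 2 mm. The stub reaches 16 mm into it.
- dye_blue: Bystander: blue dye jar, 54 mm diameter, 75 mm tall. Origin: centre of its underside.
- dye_red: Bystander: amber dye jar with red lid, 54 mm diameter, 85 mm tall. Origin: centre of its underside.
- brush: Bystander: brush lying flat on the table. Origin: on its underside.
- mug: Bystander: white mug, 72 mm diameter, 80 mm tall, handle to its +y. Origin: centre of its underside.
- stamp: Bystander: copper print stamp 70 x 50 mm with a wooden grip, 63 mm tall. Origin: centre of its underside.
There are look-alikes about, which are no part of the job. Leave any green or yellow look-alike of the cap alone. Leave any purple look-alike of the pan alone.

How it is judged:
By the outcome, as a careful person would: the job done as asked, in the order asked, and still so for the second after the job is handed in, while the arm keeps its last pose, push and grip.
It also fails if it takes over 72 s, if anything falls off the work surface, if the arm or the gripper's body presses on something with over 40 N, if the wrist force passes 120 N, or if a joint passes its speed limit or range.

ROBOT

A 6-joint arm with a two-finger parallel gripper is mounted at the origin on the work surface. World frame = base frame: x ahead of the robot, y to its left, z up, the work surface at z = 0. Lengths are in m, angles in rad, forces in N, time in s.
With the tool pointing down it reaches from about 0.25 to 0.775 m from the base axis. Payload 4 kg.
Tool frame: the origin (TCP) lies on the centre line of the jaws, within the pads' length; the fingertips stand 8 mm ahead of it and the grasp point (between the pads) lies 11 mm behind it; z points along the fingers, y is the direction in which the jaws open and shut (so a half turn about z gives the same grasp; the last joint's range is limited). The gripper opens to 94 mm and grips with 3 to 60 N. Pads are 16 mm wide; open, the fingers measure 119 mm over their backs; the gripper's body (75 mm by 177 mm) begins 78 mm behind the grasp point.
Start: joints at [-1.211, 0.087, 1.371, -0, 1.684, -0.103], TCP at [0.246, -0.492, 0.214] pointing down, gripper open.
Joint ranges: [-3.1, 3.1], [-0.76, 2.03], [0.27, 2.55], [-1.08, 4.22], [0.17, 2.65], [-2.57, 2.57]. Speed limits (rad/s): [2.79, 2.79, 3.14, 3.14, 3.14, 3.14].

INTERFACE

Orientations are given as [roll, pitch, yaw] about the fixed x, y, z axes, in that order (R = Rz(yaw) Ry(pitch) Rx(roll)).
In Python, from bench import * gives the robot as it stands.
- The arm moves only by the tool step_arm, never from a script. Its argument "steps" is a list of rows, each an object of numbers: "jaw": the opening, from 0 (shut) to 1 (fully open); "tx", "ty", "tz": the shift along the tool's x, y, z in m; "ax", "ay", "az": the turn, a rotation vector about the tool's x, y, z in rad. In form: [{"jaw": .., "tx": .., "ty": .., "tz": .., "ax": .., "ay": .., "az": ..}, ...]. A call has 1 to 8 rows; each row is the pose to reach, as a shift and turn from the pose measured when the call began, along the tool's axes at that moment; what a row does not reach only later rows make up. A row lasts 1/10 s, in which the tool goes at most 50 mm and 8.59 degrees, less where a joint would pass 70% of its speed; a pose out of reach is approached as far as the arm can. A call with a gripper value outside its range is refused whole. The fingers move at their own pace and stop on an object; the grip force is fixed at half the most. Time passes only in rows, so rows that repeat a pose let the fingers close. It gives the time, the measured TCP pose, the force and the opening at its end, in the units of the state.
- get_obs(): the state, without advancing time (a new reading comes with each control period).
- snapshot(name): name is "scene" or "top"; returns (picture, depth): 400x640x3 uint8, red, green, blue; 400x640 float32, m along the optical axis (not along the pixel's ray), 0 where there is no reading.
- camera_model(name): a dict with "intrinsics" (3x3 intrinsics, pixels), "k1" (the pictures are not rectified: a ray, as slopes to the right and down, at radius r is drawn at 1 + k1 r^2 times it, then the intrinsics apply), "origin" and "orientation" of the camera in the world. Camera axes: x right, y down, z forward; pixel columns grow to the right and rows downward; lengths in m; the calibration is good to about 2 mm. A picture is of the moment at which its call begins. camera_model takes no time and is no camera call.
- close_job(): hands the job in, once; it reports no verdict.
Trained networks look in the newest picture that a camera, given by its name, has taken for a name from the list of things; names that differ only in an ending like _2 or _b are one class to them, and where a whole thing is asked for, a point or a joint stands for the part that bears it (a point fixed in the world has none). Each returns a list of dicts, best first, with "confidence" (0 to 1); they miss things now and then, are a little off and sometimes report something else, mostly with a low value. They report only what shows in the picture. A call takes as long as a camera call. They do not tell look-alikes from the thing itself.
- silhouettes(camera, query): "pixels" (400x640 bool, what is visible of it) and "rect" ([left, top, right, bottom] in pixels, round what is visible of it).
The state is a dict: "time": time; "joint_positions": joint angles; "qvel": joint speeds; "joint_torque": joint torques, N m; "tool_pos": TCP position; "ee_rot": TCP orientation; "wrist_force": force on the tool from outside, world axes, zero at the start; "wrist_torque": the same for the moment, N m; "width": finger opening in m.
Only numpy, scipy, OpenCV 4.12 (cv2) and the standard library are available. Lean on these libraries where they do the work, as an engineer would, in place of code of your own. Each camera call takes 0.05 s, during which the arm holds its last target. There are 200 camera calls.

## Working session

There is one attempt and no reset: what is moved stays moved. The work goes in short steps, Python scripts to look and compute and a tool call to move; the robot and the scene stay as the last step left them, time stands still between calls to the robot, and variables do not carry over. Pictures are saved under pics/ and viewed, about 8 in all and at most 12, crops included, and the job is handed in when it is done.

Besides the shell and the picture viewer there is one more tool, called after ">>>" by a JSON object that holds its "api" and its "payload". step_arm: Moves the arm, as the interface text tells. Its arguments: {"type":"object","properties":{"steps":{"type":"array"}},"required":["steps"]}

```bash
mkdir -p pics
cat > h.py <<'E'
from bench import *
import numpy as np, cv2
from scipy.spatial.transform import Rotation as Ro
def cam(n):
    m=camera_model(n); o=np.array(m["orientation"],float)
    R=o if o.shape==(3,3) else Ro.from_euler('xyz',o).as_matrix()
    return np.array(m["intrinsics"]),m["k1"],np.array(m["origin"]),R
def cloud(n,d):
    K,k1,o,R=cam(n)
    v,u=np.mgrid[0:d.shape[0],0:d.shape[1]].astype(float)
    p=np.stack([u.ravel(),v.ravel()],1)[:,None]
    s=cv2.undistortPoints(p,K,np.array([k1,0,0,0,0.])).reshape(d.shape+(2,))
    P=np.dstack([s[...,0]*d,s[...,1]*d,d])@R.T+o
    P[d<=0]=np.nan
    return P
def save(n,img): cv2.imwrite(f"pics/{n}.png",cv2.cvtColor(img,cv2.COLOR_RGB2BGR))
E
python3 - <<'E'
from h import *
print(get_obs())
for n in("scene","top"):
    m=camera_model(n);print(m)
    p,d=snapshot(n);save(n+"0",p);np.savez(n+"0.npz",p=p,d=d)
    P=cloud(n,d)
    for q in("cup","pan","cap","block","mug","dye_blue","dye_red","stamp","brush"):
        for r in silhouettes(n,q)[:3]:
            M=r["pixels"]&(d>0);X=P[M]
            if len(X)<5: continue
            z=np.nanpercentile(X[:,2],97);T=X[X[:,2]>z-.006]
            mid=(T[:,:2].max(0)+T[:,:2].min(0))/2
            print(n,q,round(r["confidence"],2),r["rect"],"med",np.nanmedian(X,0).round(3),"top",z.round(3),mid.round(3),p[M].mean(0).round())
E
```

```text
{'time': 0.0, 'joint_positions': array([-1.21110852e+00,  8.79568139e-02,  1.37222916e+00, -2.79634569e-05,
        1.68359670e+00, -1.03116162e-01]), 'qvel': array([ 0.00059527, -0.00087096, -0.00113117, -0.00109321, -0.00083683,
        0.00080892]), 'joint_torque': array([-8.38698743e-04, -3.40187502e+01, -3.02429688e+01,  7.17230444e-02,
        3.28892225e-02, -1.60773566e-04]), 'tool_pos': array([ 0.24534583, -0.49165826,  0.2123159 ]), 'ee_rot': array([-3.13941141e+00, -1.97780480e-04,  4.62800633e-01]), 'wrist_force': array([ 0.21533013, -0.3231816 ,  0.25209835]), 'wrist_torque': array([ 0.00473374, -0.00934627,  0.05422747]), 'width': 0.0937569395465428}
{'intrinsics': array([[440.70085388,   0.        , 328.35784738],
       [  0.        , 440.70085388, 201.25173049],
       [  0.        ,   0.        ,   1.        ]]), 'k1': -0.016519630990154546, 'origin': array([ 1.17100599, -0.01666555,  1.03938779]), 'orientation': array([-2.52742501,  0.0123956 ,  1.59905625])}
scene cup 0.74 [443.3, 190.1, 472.4, 232.7] med [0.507 0.293 0.056] top 0.085 [0.497 0.295] [88. 89. 84.]
s
[... 2169 characters left out ...]
6 [ 0.632 -0.033] [139. 148. 134.]
top mug 0.92 [337.1, 79.5, 373.5, 116.1] med [ 0.788 -0.133  0.04 ] top 0.082 [ 0.781 -0.135] [135. 134. 130.]
top dye_blue 0.75 [264.6, 234.2, 284.0, 255.4] med [0.397 0.088 0.073] top 0.078 [0.398 0.09 ] [ 67.  93. 162.]
top dye_blue 0.38 [196.4, 194.7, 199.7, 207.5] med [0.506 0.283 0.062] top 0.068 [0.506 0.285] [143. 115.  61.]
top dye_red 0.86 [246.6, 91.1, 268.7, 121.0] med [0.757 0.127 0.081] top 0.088 [0.767 0.129] [128.  51.  41.]
top stamp 0.98 [204.5, 97.9, 228.0, 123.1] med [0.751 0.247 0.018] top 0.065 [0.757 0.25 ] [153.  95.  67.]
top brush 0.94 [384.8, 98.7, 460.0, 120.6] med [ 0.751 -0.275  0.017] top 0.022 [ 0.755 -0.301] [128. 122. 112.]
```

View pics/scene0.png

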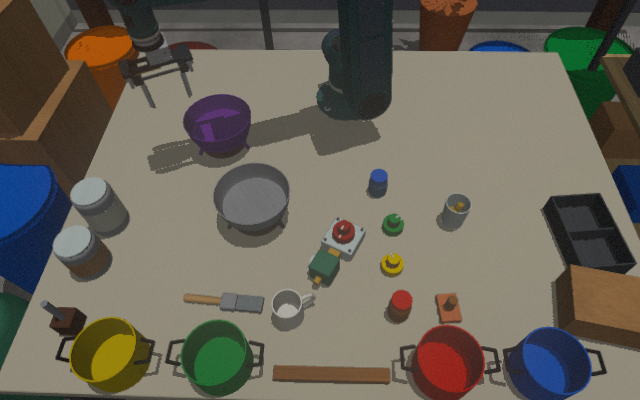

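View pics/top0.png

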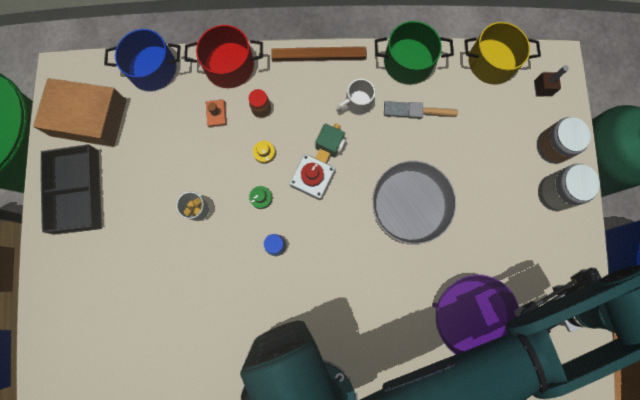

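The scene is clear: red cap at top px (312,174), cup (193,206) and pan (413,202). The green and yellow caps and the purple pan are look-alikes. I'll swing towards the cup side and collect joint data on the way.

>>> {"api": "step_arm", "payload": {"steps": [{"jaw":1,"tx":0.31,"ty":-0.29,"tz":-0.1,"ax":0,"ay":0,"az":-0.77},{"jaw":1,"tx":0.31,"ty":-0.29,"tz":-0.1,"ax":0,"ay":0,"az":-0.77},{"jaw":1,"tx":0.31,"ty":-0.29,"tz":-0.1,"ax":0,"ay":0,"az":-0.77},{"jaw":1,"tx":0.31,"ty":-0.29,"tz":-0.1,"ax":0,"ay":0,"az":-0.77},{"jaw":1,"tx":0.31,"ty":-0.29,"tz":-0.1,"ax":0,"ay":0,"az":-0.77},{"jaw":1,"tx":0.31,"ty":-0.29,"tz":-0.1,"ax":0,"ay":0,"az":-0.77},{"jaw":1,"tx":0.31,"ty":-0.29,"tz":-0.1,"ax":0,"ay":0,"az":-0.77},{"jaw":1,"tx":0.31,"ty":-0.29,"tz":-0.1,"ax":0,"ay":0,"az":-0.77}]}}

```text
time: 1.8
tool_pos: [0.3814, -0.1253, 0.306]
ee_rot: [3.14, 0.0, 1.232]
wrist_force: [0.6, -0.3, 0.3]
width: 0.0937
```

```bash
python3 -c "
from h import *
o=get_obs();print({k:np.round(o[k],3) for k in ('time','joint_positions','tool_pos','ee_rot')})"
```

```text
{'time': np.float64(1.8), 'joint_positions': array([-0.459, -0.246,  1.499, -0.   ,  1.887, -0.12 ]), 'tool_pos': array([ 0.381, -0.125,  0.306]), 'ee_rot': array([3.14 , 0.   , 1.232])}
```

>>> {"api": "step_arm", "payload": {"steps": [{"jaw":1,"tx":0.4,"ty":-0.1,"tz":-0.03,"ax":0,"ay":0,"az":-0.8},{"jaw":1,"tx":0.4,"ty":-0.1,"tz":-0.03,"ax":0,"ay":0,"az":-0.8},{"jaw":1,"tx":0.4,"ty":-0.1,"tz":-0.03,"ax":0,"ay":0,"az":-0.8},{"jaw":1,"tx":0.4,"ty":-0.1,"tz":-0.03,"ax":0,"ay":0,"az":-0.8},{"jaw":1,"tx":0.4,"ty":-0.1,"tz":-0.03,"ax":0,"ay":0,"az":-0.8},{"jaw":1,"tx":0.4,"ty":-0.1,"tz":-0.03,"ax":0,"ay":0,"az":-0.8},{"jaw":1,"tx":0.4,"ty":-0.1,"tz":-0.03,"ax":0,"ay":0,"az":-0.8},{"jaw":1,"tx":0.4,"ty":-0.1,"tz":-0.03,"ax":0,"ay":0,"az":-0.8}]}}

```text
time: 2.6
tool_pos: [0.4181, 0.2721, 0.3351]
ee_rot: [3.14, 0.001, 2.033]
wrist_force: [0.8, -0.3, 0.5]
width: 0.0942
```

>>> {"api": "step_arm", "payload": {"steps": [{"jaw":1,"tx":0,"ty":0,"tz":0,"ax":0,"ay":-0.5,"az":0},{"jaw":1,"tx":0,"ty":0,"tz":0,"ax":0,"ay":-0.5,"az":0},{"jaw":1,"tx":0,"ty":0,"tz":0,"ax":0,"ay":-0.5,"az":0},{"jaw":1,"tx":0,"ty":0,"tz":0,"ax":0,"ay":-0.5,"az":0},{"jaw":1,"tx":0,"ty":0,"tz":0,"ax":0,"ay":-0.5,"az":0}]}}

```text
time: 3.1
tool_pos: [0.417, 0.2739, 0.3332]
ee_rot: [-3.14, 0.502, 2.038]
wrist_force: [0.2, -0.1, -0.3]
width: 0.0939
```

```bash
python3 -c "
from h import *
o=get_obs();print({k:np.round(o[k],4) for k in ('time','joint_positions','tool_pos','ee_rot')})
print(Ro.from_euler('xyz',o['ee_rot']).as_matrix().round(3))"
```

```text
{'time': np.float64(3.1), 'joint_positions': array([ 0.7829,  0.0712,  1.2359, -0.5154,  1.955 ,  0.1487]), 'tool_pos': array([0.417 , 0.2739, 0.3332]), 'ee_rot': array([-3.1395,  0.5023,  2.0378])}
[[-0.395  0.893  0.215]
 [ 0.783  0.449 -0.431]
 [-0.481 -0.002 -0.876]]
```

>>> {"api": "step_arm", "payload": {"steps": [{"jaw":1,"tx":-0.084,"ty":0.059,"tz":0.08,"ax":0,"ay":0.8,"az":0},{"jaw":1,"tx":-0.084,"ty":0.059,"tz":0.08,"ax":0,"ay":0.8,"az":0},{"jaw":1,"tx":-0.084,"ty":0.059,"tz":0.08,"ax":0,"ay":0.8,"az":0},{"jaw":1,"tx":-0.084,"ty":0.059,"tz":0.08,"ax":0,"ay":0.8,"az":0},{"jaw":1,"tx":-0.084,"ty":0.059,"tz":0.08,"ax":0,"ay":0.8,"az":0},{"jaw":1,"tx":-0.084,"ty":0.059,"tz":0.08,"ax":0,"ay":0.8,"az":0}]}}

```text
time: 3.7
tool_pos: [0.522, 0.1963, 0.3037]
ee_rot: [-3.141, -0.302, 2.029]
wrist_force: [-0.3, 1.1, -0.0]
width: 0.0943
```

>>> {"api": "step_arm", "payload": {"steps": [{"jaw":1,"tx":0,"ty":0,"tz":0,"ax":0,"ay":0.75,"az":0},{"jaw":1,"tx":0,"ty":0,"tz":0,"ax":0,"ay":0.75,"az":0},{"jaw":1,"tx":0,"ty":0,"tz":0,"ax":0,"ay":0.75,"az":0},{"jaw":1,"tx":0,"ty":0,"tz":0,"ax":0,"ay":0.75,"az":0},{"jaw":1,"tx":0,"ty":0,"tz":0,"ax":0,"ay":0.75,"az":0},{"jaw":1,"tx":0,"ty":0,"tz":0,"ax":0,"ay":0.75,"az":0},{"jaw":1,"tx":0,"ty":0,"tz":0,"ax":0,"ay":0.75,"az":0}]}}

```text
time: 4.4
tool_pos: [0.5226, 0.1951, 0.3035]
ee_rot: [-3.14, -1.05, 2.026]
wrist_force: [0.2, 1.3, 0.5]
width: 0.0939
```

```bash
cat >> h.py <<'E'
def st(*targets):
    """print state, and tool-axis shift to each world TCP target (grasp centre g, tool dir from current)"""
    o=get_obs();R=Ro.from_euler('xyz',o['ee_rot']).as_matrix()
    print({k:np.round(o[k],3) for k in ('time','joint_positions','tool_pos','ee_rot','wrist_force','wrist_torque','width')})
    print(R.round(3))
    for t in targets: print(t,"-> t",(R.T@(np.array(t)-o['tool_pos'])).round(4))
def turn(Rgoal):
    R=Ro.from_euler('xyz',get_obs()['ee_rot']).as_matrix()
    return Ro.from_matrix(R.T@Rgoal).as_rotvec().round(3)
def frame(z,y):
    z=np.array(z,float);z/=np.linalg.norm(z);y=np.array(y,float);y-=z*(y@z);y/=np.linalg.norm(y)
    return np.stack([np.cross(y,z),y,z],1)
E
python3 -c "
from h import *
z=[-.387,.775,-.5]
st([.547,.197,.1145],[.493,.3055,.0445]);print(turn(frame(z,[.895,.447,0])))"
```

```text
{'time': np.float64(4.4), 'joint_positions': array([-0.195,  0.353,  1.216,  0.946,  2.126, -0.361]), 'tool_pos': array([0.523, 0.195, 0.303]), 'ee_rot': array([-3.14 , -1.05 ,  2.026]), 'wrist_force': array([0.167, 1.28 , 0.478]), 'wrist_torque': array([-0.328, -0.291,  0.045]), 'width': np.float64(0.094)}
[[-0.219  0.898 -0.383]
 [ 0.447  0.441  0.778]
 [ 0.867 -0.001 -0.498]]
[0.547, 0.197, 0.1145] -> t [-0.1684  0.0229  0.0861]
[0.493, 0.3055, 0.0445] -> t [-0.1689  0.0223  0.2261]
[ 0.005 -0.003 -0.004]
```

>>> {"api": "step_arm", "payload": {"steps": [{"jaw":1,"tx":-0.04,"ty":0.006,"tz":0.02,"ax":0,"ay":0,"az":0},{"jaw":1,"tx":-0.08,"ty":0.012,"tz":0.04,"ax":0,"ay":0,"az":0},{"jaw":1,"tx":-0.12,"ty":0.018,"tz":0.065,"ax":0,"ay":0,"az":0},{"jaw":1,"tx":-0.168,"ty":0.0225,"tz":0.086,"ax":0,"ay":0,"az":0},{"jaw":1,"tx":-0.168,"ty":0.0225,"tz":0.086,"ax":0,"ay":0,"az":0},{"jaw":1,"tx":-0.168,"ty":0.0225,"tz":0.086,"ax":0,"ay":0,"az":0}]}}

```text
time: 5.0
tool_pos: [0.5469, 0.1977, 0.117]
ee_rot: [3.139, -1.049, 2.031]
wrist_force: [0.2, 0.2, 0.7]
width: 0.0938
```

```bash
python3 -c "
from h import *
st([.493,.3055,.0445])
p,d=snapshot('scene');save('s1',p[100:330,250:530].repeat(2,0).repeat(2,1))"
```

```text
{'time': np.float64(5.0), 'joint_positions': array([-0.184,  0.548,  1.332,  0.832,  1.92 , -0.625]), 'tool_pos': array([0.547, 0.198, 0.117]), 'ee_rot': array([ 3.139, -1.049,  2.031]), 'wrist_force': array([0.168, 0.236, 0.683]), 'wrist_torque': array([-0.292, -0.301, -0.012]), 'width': np.float64(0.094)}
[[-0.221  0.897 -0.383]
 [ 0.446  0.442  0.778]
 [ 0.867  0.001 -0.498]]
[0.493, 0.3055, 0.0445] -> t [-0.0028 -0.0008  0.1407]
```

View pics/s1.png

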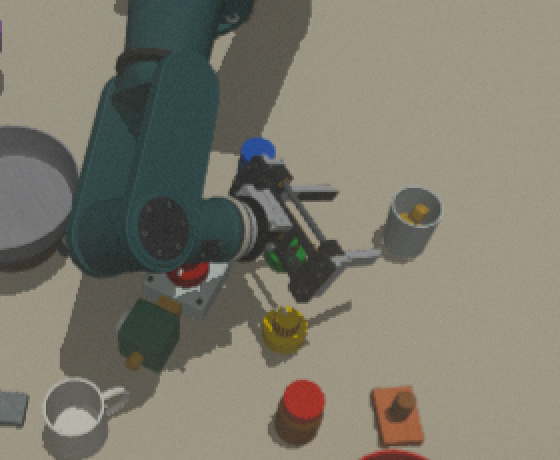

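The view shows the open jaws (crop ~300,230) aimed at the cup (413,220), with no bystander in the way. I'll advance and grip.

>>> {"api": "step_arm", "payload": {"steps": [{"jaw":1,"tx":0,"ty":0,"tz":0.03,"ax":0,"ay":0,"az":0},{"jaw":1,"tx":-0.001,"ty":-0.001,"tz":0.06,"ax":0,"ay":0,"az":0},{"jaw":1,"tx":-0.002,"ty":-0.001,"tz":0.085,"ax":0,"ay":0,"az":0},{"jaw":1,"tx":-0.003,"ty":-0.001,"tz":0.11,"ax":0,"ay":0,"az":0},{"jaw":1,"tx":-0.003,"ty":-0.001,"tz":0.125,"ax":0,"ay":0,"az":0},{"jaw":1,"tx":-0.003,"ty":-0.001,"tz":0.14,"ax":0,"ay":0,"az":0},{"jaw":1,"tx":-0.003,"ty":-0.001,"tz":0.14,"ax":0,"ay":0,"az":0}]}}

```text
time: 5.75
tool_pos: [0.4938, 0.3056, 0.0469]
ee_rot: [3.13, -1.047, 2.041]
wrist_force: [0.5, 0.4, -0.1]
width: 0.0938
```

```bash
python3 -c "
from h import *
p,d=snapshot('top');P=cloud('top',d)
for r in silhouettes('top','cup')[:2]:
    M=r['pixels'];X=P[M];z=np.nanpercentile(X[:,2],97);T=X[X[:,2]>z-.006]
    print(r['confidence'],r['rect'],z,(T[:,:2].max(0)+T[:,:2].min(0))/2,np.ptp(T,0))
st([.493,.3055,.0445])"
```

```text
{'time': np.float64(5.85), 'joint_positions': array([-0.03 ,  0.532,  1.521,  0.882,  1.696, -0.667]), 'tool_pos': array([0.495, 0.304, 0.047]), 'ee_rot': array([ 3.129, -1.046,  2.04 ]), 'wrist_force': array([ 0.342, -0.593, -0.096]), 'wrist_torque': array([-0.342, -0.222, -0.024]), 'width': np.float64(0.094)}
[[-0.226  0.897 -0.38 ]
 [ 0.447  0.442  0.778]
 [ 0.866  0.007 -0.501]]
[0.493, 0.3055, 0.0445] -> t [-0.0013 -0.0013  0.0028]
```

Position matches the plan, so I'll close and then lift.

>>> {"api": "step_arm", "payload": {"steps": [{"jaw":0.5,"tx":0,"ty":0,"tz":0,"ax":0,"ay":0,"az":0},{"jaw":0.5,"tx":0,"ty":0,"tz":0,"ax":0,"ay":0,"az":0},{"jaw":0.5,"tx":0,"ty":0,"tz":0,"ax":0,"ay":0,"az":0},{"jaw":0.5,"tx":0,"ty":0,"tz":0,"ax":0,"ay":0,"az":0},{"jaw":0.5,"tx":0,"ty":0,"tz":0,"ax":0,"ay":0,"az":0}]}}

```text
time: 6.35
tool_pos: [0.4948, 0.3042, 0.0471]
ee_rot: [3.13, -1.047, 2.039]
wrist_force: [-1.2, -2.2, 0.2]
width: 0.0637
```

>>> {"api": "step_arm", "payload": {"steps": [{"jaw":0.3,"tx":0,"ty":0,"tz":0,"ax":0,"ay":0,"az":0},{"jaw":0.3,"tx":0,"ty":0,"tz":0,"ax":0,"ay":0,"az":0},{"jaw":0.3,"tx":0.03,"ty":0,"tz":-0.018,"ax":0,"ay":0,"az":0},{"jaw":0.3,"tx":0.06,"ty":0,"tz":-0.036,"ax":0,"ay":0,"az":0},{"jaw":0.3,"tx":0.1,"ty":0,"tz":-0.055,"ax":0,"ay":0,"az":0},{"jaw":0.3,"tx":0.14,"ty":0,"tz":-0.08,"ax":0,"ay":0,"az":0},{"jaw":0.3,"tx":0.17,"ty":0,"tz":-0.1,"ax":0,"ay":0,"az":0},{"jaw":0.3,"tx":0.17,"ty":0,"tz":-0.1,"ax":0,"ay":0,"az":0}]}}

```text
time: 7.15
tool_pos: [0.4964, 0.3024, 0.2499]
ee_rot: [3.107, -1.042, 2.059]
wrist_force: [-0.7, -0.3, -1.8]
width: 0.0635
```

```bash
python3 -c "
from h import *
z=np.array([-.387,.775,-.5]);z/=np.linalg.norm(z)
st();
p,d=snapshot('scene');save('s2',p[80:300,250:530].repeat(2,0).repeat(2,1))"
```

```text
{'time': np.float64(7.15), 'joint_positions': array([-0.033,  0.312,  1.373,  0.95 ,  1.917, -0.379]), 'tool_pos': array([0.496, 0.302, 0.25 ]), 'ee_rot': array([ 3.107, -1.042,  2.059]), 'wrist_force': array([-0.733, -0.307, -1.765]), 'wrist_torque': array([-0.687, -0.468, -0.061]), 'width': np.float64(0.063)}
[[-0.237  0.897 -0.374]
 [ 0.446  0.442  0.778]
 [ 0.863  0.018 -0.504]]
```

View pics/s2.png

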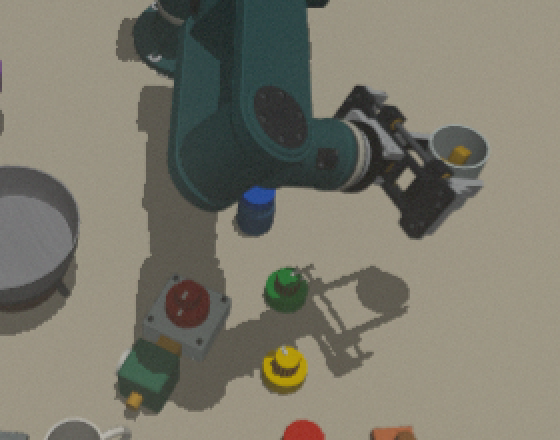

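The cup is held upright with the lumps inside (crop 460,150). I'll work out the carry to the pan.

```bash
cat >> h.py <<'E'
def plan(pg,Rg,n,m):
    """rows 1..n for reaching TCP pg, orientation Rg in n rows, repeated to m"""
    o=get_obs();R=Ro.from_euler('xyz',o['ee_rot']).as_matrix()
    t=R.T@(np.array(pg)-o['tool_pos']);a=Ro.from_matrix(R.T@Rg).as_rotvec()
    for i in range(1,n+1):print(i,(t*i/n).round(3),(a*i/n).round(2))
E
python3 -c "
from h import *
R1=frame([0,.866,-.5],[1,0,0]);R2=frame([.36,.79,-.5],[.91,-.41,0])
plan([.52,.03,.29],R1,8,8);print(); plan([.489,-.251,.27]+.011*R2[:,2],R2,16,16)"
```

```text
1 [-0.011 -0.012 -0.03 ] [-0.05  0.    0.03]
2 [-0.022 -0.024 -0.061] [-0.1   0.    0.06]
3 [-0.034 -0.037 -0.091] [-0.15  0.    0.09]
4 [-0.045 -0.049 -0.121] [-0.2   0.    0.12]
5 [-0.056 -0.061 -0.152] [-0.24  0.    0.15]
6 [-0.067 -0.073 -0.182] [-0.29  0.    0.18]
7 [-0.078 -0.086 -0.213] [-0.34  0.    0.21]
8 [-0.09  -0.098 -0.243] [-0.39  0.    0.24]

1 [-0.014 -0.015 -0.027] [-0.05 -0.    0.03]
2 [-0.028 -0.03  -0.054] [-0.1  -0.    0.06]
3 [-0.043 -0.045 -0.081] [-0.14 -0.    0.08]
4 [-0.057 -0.061 -0.108] [-0.19 -0.    0.11]
5 [-0.071 -0.076 -0.135] [-0.24 -0.    0.14]
6 [-0.085 -0.091 -0.162] [-0.29 -0.    0.17]
7 [-0.099 -0.106 -0.189] [-0.33 -0.    0.2 ]
8 [-0.114 -0.121 -0.216] [-0.38 -0.    0.23]
9 [-0.128 -0.136 -0.243] [-0.43 -0.    0.25]
10 [-0.142 -0.152 -0.27 ] [-0.48 -0.    0.28]
11 [-0.156 -0.167 -0.297] [-0.52 -0.    0.31]
12 [-0.171 -0.182 -0.324] [-0.57 -0.    0.34]
13 [-0.185 -0.197 -0.351] [-0.62 -0.    0.37]
14 [-0.199 -0.212 -0.378] [-0.67 -0.    0.39]
15 [-0.213 -0.227 -0.405] [-0.71 -0.    0.42]
16 [-0.227 -0.243 -0.432] [-0.76 -0.    0.45]
```

>>> {"api": "step_arm", "payload": {"steps": [{"jaw":0.3,"tx":-0.01,"ty":-0.01,"tz":-0.025,"ax":-0.05,"ay":0,"az":0.03},{"jaw":0.3,"tx":-0.022,"ty":-0.024,"tz":-0.06,"ax":-0.1,"ay":0,"az":0.06},{"jaw":0.3,"tx":-0.034,"ty":-0.037,"tz":-0.091,"ax":-0.15,"ay":0,"az":0.09},{"jaw":0.3,"tx":-0.045,"ty":-0.049,"tz":-0.121,"ax":-0.2,"ay":0,"az":0.12},{"jaw":0.3,"tx":-0.056,"ty":-0.061,"tz":-0.152,"ax":-0.24,"ay":0,"az":0.15},{"jaw":0.3,"tx":-0.067,"ty":-0.073,"tz":-0.182,"ax":-0.29,"ay":0,"az":0.18},{"jaw":0.3,"tx":-0.078,"ty":-0.086,"tz":-0.213,"ax":-0.34,"ay":0,"az":0.21},{"jaw":0.3,"tx":-0.09,"ty":-0.098,"tz":-0.243,"ax":-0.39,"ay":0,"az":0.24}]}}

```text
time: 8.0
tool_pos: [0.5195, 0.0283, 0.2869]
ee_rot: [-3.131, -1.046, 1.558]
wrist_force: [1.0, 0.3, -2.8]
width: 0.0636
```

```bash
python3 -c "
from h import *
st()
R2=frame([.36,.79,-.5],[.91,-.41,0])
plan([.489,-.251,.27]+.011*R2[:,2],R2,8,8)"
```

```text
{'time': np.float64(8.0), 'joint_positions': array([-0.574,  0.202,  1.437,  0.94 ,  2.021, -0.368]), 'tool_pos': array([0.52 , 0.028, 0.287]), 'ee_rot': array([-3.131, -1.046,  1.558]), 'wrist_force': array([ 1.014,  0.287, -2.846]), 'wrist_torque': array([-0.726, -0.095, -0.018]), 'width': np.float64(0.064)}
[[ 0.006  1.     0.001]
 [ 0.501 -0.004  0.866]
 [ 0.866 -0.005 -0.501]]
1 [-0.019 -0.003 -0.028] [-0.05  0.    0.03]
2 [-0.039 -0.006 -0.056] [-0.09  0.    0.05]
3 [-0.058 -0.01  -0.084] [-0.14  0.    0.08]
4 [-0.078 -0.013 -0.112] [-0.18  0.    0.1 ]
5 [-0.097 -0.016 -0.139] [-0.23  0.    0.13]
6 [-0.116 -0.019 -0.167] [-0.28  0.    0.15]
7 [-0.136 -0.022 -0.195] [-0.32  0.    0.18]
8 [-0.155 -0.025 -0.223] [-0.37  0.    0.21]
```

>>> {"api": "step_arm", "payload": {"steps": [{"jaw":0.3,"tx":-0.019,"ty":-0.003,"tz":-0.028,"ax":-0.05,"ay":0,"az":0.03},{"jaw":0.3,"tx":-0.039,"ty":-0.006,"tz":-0.056,"ax":-0.09,"ay":0,"az":0.05},{"jaw":0.3,"tx":-0.058,"ty":-0.01,"tz":-0.084,"ax":-0.14,"ay":0,"az":0.08},{"jaw":0.3,"tx":-0.078,"ty":-0.013,"tz":-0.112,"ax":-0.18,"ay":0,"az":0.1},{"jaw":0.3,"tx":-0.097,"ty":-0.016,"tz":-0.139,"ax":-0.23,"ay":0,"az":0.13},{"jaw":0.3,"tx":-0.116,"ty":-0.019,"tz":-0.167,"ax":-0.28,"ay":0,"az":0.15},{"jaw":0.3,"tx":-0.136,"ty":-0.022,"tz":-0.195,"ax":-0.32,"ay":0,"az":0.18},{"jaw":0.3,"tx":-0.155,"ty":-0.025,"tz":-0.223,"ax":-0.37,"ay":0,"az":0.21}]}}

```text
time: 8.8
tool_pos: [0.4928, -0.2434, 0.2608]
ee_rot: [-3.127, -1.047, 1.126]
wrist_force: [-0.3, -0.7, -2.7]
width: 0.0633
```

```bash
python3 -c "
from h import *
st()
z=np.array([.41,.91,0]);R2=frame(z,[.91,-.41,0]);r=R2[:,1]
print(plan(np.array([.489,-.251,.24])+.026*z-.025*r,R2,4,4))"
```

```text
{'time': np.float64(8.8), 'joint_positions': array([-1.036,  0.321,  1.342,  0.917,  2.033, -0.411]), 'tool_pos': array([ 0.493, -0.243,  0.261]), 'ee_rot': array([-3.127, -1.047,  1.126]), 'wrist_force': array([-0.342, -0.736, -2.717]), 'wrist_torque': array([-0.7  ,  0.285, -0.062]), 'width': np.float64(0.063)}
[[ 0.215  0.908  0.36 ]
 [ 0.452 -0.419  0.788]
 [ 0.866 -0.007 -0.5  ]]
1 [-0.002 -0.006  0.006] [ 0.    0.13 -0.  ]
2 [-0.005 -0.013  0.013] [ 0.    0.26 -0.  ]
3 [-0.007 -0.019  0.019] [ 0.01  0.39 -0.01]
4 [-0.01  -0.025  0.025] [ 0.01  0.52 -0.01]
None
```

>>> {"api": "step_arm", "payload": {"steps": [{"jaw":0.3,"tx":-0.002,"ty":-0.006,"tz":0.006,"ax":0,"ay":0.1,"az":0},{"jaw":0.3,"tx":-0.005,"ty":-0.013,"tz":0.013,"ax":0,"ay":0.2,"az":0},{"jaw":0.3,"tx":-0.007,"ty":-0.019,"tz":0.019,"ax":0,"ay":0.3,"az":0},{"jaw":0.3,"tx":-0.01,"ty":-0.025,"tz":0.025,"ax":0,"ay":0.4,"az":0},{"jaw":0.3,"tx":-0.01,"ty":-0.025,"tz":0.025,"ax":0,"ay":0.52,"az":0},{"jaw":0.3,"tx":-0.01,"ty":-0.025,"tz":0.025,"ax":0,"ay":0.52,"az":0}]}}

```text
time: 9.4
tool_pos: [0.4763, -0.2165, 0.2336]
ee_rot: [-1.425, -1.549, -0.58]
wrist_force: [0.5, 0.3, -3.4]
width: 0.0633
```

>>> {"api": "step_arm", "payload": {"steps": [{"jaw":0.3,"tx":0,"ty":0,"tz":0,"ax":0,"ay":0,"az":0.14},{"jaw":0.3,"tx":0,"ty":0,"tz":0,"ax":0,"ay":0,"az":0.28},{"jaw":0.3,"tx":0,"ty":0,"tz":0,"ax":0,"ay":0,"az":0.42},{"jaw":0.3,"tx":0,"ty":0,"tz":0,"ax":0,"ay":0,"az":0.56},{"jaw":0.3,"tx":0,"ty":0,"tz":0,"ax":0,"ay":0,"az":0.7},{"jaw":0.3,"tx":0,"ty":0,"tz":0,"ax":0,"ay":0,"az":0.84},{"jaw":0.3,"tx":0,"ty":0,"tz":0,"ax":0,"ay":0,"az":0.98},{"jaw":0.3,"tx":0,"ty":0,"tz":0,"ax":0,"ay":0,"az":1.1}]}}

```text
time: 10.2
tool_pos: [0.4766, -0.2163, 0.233]
ee_rot: [-1.571, -0.444, -0.434]
wrist_force: [-0.1, 0.6, -3.2]
width: 0.0637
```

```bash
python3 -c "
from h import *
st()
p,d=snapshot('top');save('t3',p[110:310,320:560].repeat(2,0).repeat(2,1))"
```

```text
{'time': np.float64(10.2), 'joint_positions': array([-1.099,  0.506,  1.525,  1.235,  2.156,  0.565]), 'tool_pos': array([ 0.477, -0.216,  0.233]), 'ee_rot': array([-1.571, -0.444, -0.434]), 'wrist_force': array([-0.07 ,  0.603, -3.165]), 'wrist_torque': array([-0.752,  0.366,  0.056]), 'width': np.float64(0.064)}
[[ 0.82   0.389  0.42 ]
 [-0.379 -0.181  0.907]
 [ 0.429 -0.903 -0.001]]
```

View pics/t3.png

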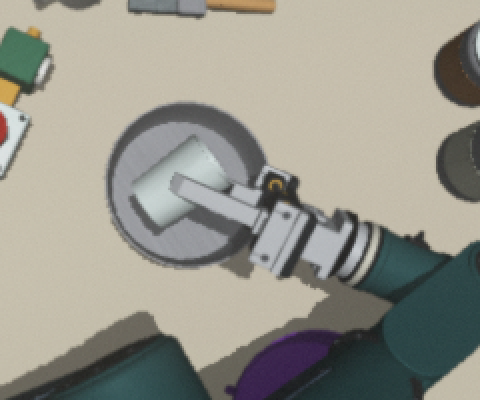

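The cup lies over the pan with its mouth (crop ~205,150) inside the rim (centre 187,185). I'll tip it further.

>>> {"api": "step_arm", "payload": {"steps": [{"jaw":0.3,"tx":0,"ty":0,"tz":0,"ax":0,"ay":0,"az":0.1},{"jaw":0.3,"tx":0,"ty":0,"tz":0,"ax":0,"ay":0,"az":0.2},{"jaw":0.3,"tx":0,"ty":0,"tz":0,"ax":0,"ay":0,"az":0.3},{"jaw":0.3,"tx":0,"ty":0,"tz":0,"ax":0,"ay":0,"az":0.4},{"jaw":0.3,"tx":0,"ty":0,"tz":0,"ax":0,"ay":0,"az":0.5},{"jaw":0.3,"tx":0,"ty":0,"tz":0,"ax":0,"ay":0,"az":0.6},{"jaw":0.3,"tx":0,"ty":0,"tz":0,"ax":0,"ay":0,"az":0.7},{"jaw":0.3,"tx":0,"ty":0,"tz":0,"ax":0,"ay":0,"az":0.8}]}}

```text
time: 11.05
tool_pos: [0.4768, -0.2162, 0.2326]
ee_rot: [-1.574, 0.361, -0.435]
wrist_force: [0.2, -1.2, -2.5]
width: 0.0632
```

>>> {"api": "step_arm", "payload": {"steps": [{"jaw":0.3,"tx":0,"ty":0,"tz":0,"ax":0,"ay":0,"az":0.14},{"jaw":0.3,"tx":0,"ty":0,"tz":0,"ax":0,"ay":0,"az":0.28},{"jaw":0.3,"tx":0,"ty":0,"tz":0,"ax":0,"ay":0,"az":0.42},{"jaw":0.3,"tx":0,"ty":0,"tz":0,"ax":0,"ay":0,"az":0.56},{"jaw":0.3,"tx":0,"ty":0,"tz":0,"ax":0,"ay":0,"az":0.7},{"jaw":0.3,"tx":0,"ty":0,"tz":0,"ax":0,"ay":0,"az":0.84},{"jaw":0.3,"tx":0,"ty":0,"tz":0,"ax":0,"ay":0,"az":0.98},{"jaw":0.3,"tx":0,"ty":0,"tz":0,"ax":0,"ay":0,"az":1.06}]}}

```text
time: 11.85
tool_pos: [0.477, -0.216, 0.2323]
ee_rot: [-1.611, 1.423, -0.474]
wrist_force: [0.1, -0.2, -1.7]
width: 0.0636
```

```bash
python3 -c "
from h import *
st()
p,d=snapshot('top');save('t4',p[110:310,320:560].repeat(2,0).repeat(2,1))
for n in ('top','scene'):
  if n=='scene': snapshot(n)
  for k in ('lump0',):
    print(n,[(round(r['confidence'],2),np.round(r['rect'])) for r in silhouettes(n,k)])"
```

```text
{'time': np.float64(11.85), 'joint_positions': array([-1.098,  0.504,  1.524,  1.231,  2.154,  2.431]), 'tool_pos': array([ 0.477, -0.216,  0.232]), 'ee_rot': array([-1.611,  1.423, -0.474]), 'wrist_force': array([ 0.053, -0.197, -1.696]), 'wrist_torque': array([-0.659,  0.31 , -0.009]), 'width': np.float64(0.064)}
[[ 0.131 -0.898  0.42 ]
 [-0.067  0.415  0.907]
 [-0.989 -0.147 -0.006]]
top [(0.53, array([441., 200., 447., 214.]))]
scene [(0.58, array([224., 208., 235., 216.])), (0.52, array([240., 219., 249., 225.])), (0.48, array([218., 168., 291., 234.])), (0.45, array([241., 197., 246., 204.])), (0.4, array([226., 193., 228., 200.])), (0.38, array([236., 204., 245., 210.])), (0.2, array([388., 288., 412., 324.]))]
```

View pics/t4.png

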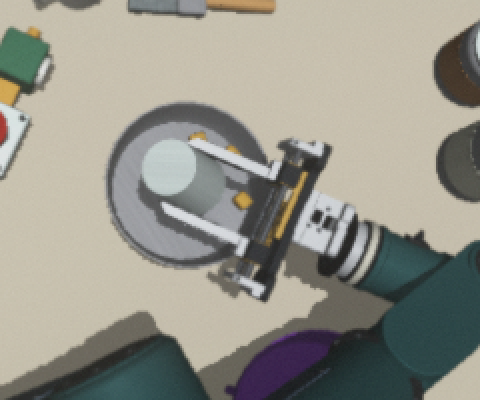

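>>> {"api": "step_arm", "payload": {"steps": [{"jaw":0.3,"tx":0,"ty":0,"tz":0,"ax":0,"ay":-0.1,"az":-0.1},{"jaw":0.3,"tx":0,"ty":0,"tz":0,"ax":0,"ay":0,"az":0.05},{"jaw":0.3,"tx":0,"ty":0,"tz":0,"ax":0,"ay":-0.1,"az":-0.1},{"jaw":0.3,"tx":0,"ty":0,"tz":0,"ax":0,"ay":0,"az":0.05},{"jaw":0.3,"tx":0,"ty":0,"tz":0,"ax":0,"ay":0,"az":0}]}}

```text
time: 12.55
tool_pos: [0.4771, -0.2165, 0.2326]
ee_rot: [-1.608, 1.414, -0.471]
wrist_force: [0.2, -0.6, -1.6]
width: 0.0635
```

>>> {"api": "step_arm", "payload": {"steps": [{"jaw":0.3,"tx":-0.01,"ty":0,"tz":0,"ax":0,"ay":0,"az":-0.14},{"jaw":0.3,"tx":-0.02,"ty":0,"tz":0,"ax":0,"ay":0,"az":-0.28},{"jaw":0.3,"tx":-0.03,"ty":0,"tz":0,"ax":0,"ay":0,"az":-0.42},{"jaw":0.3,"tx":-0.04,"ty":0,"tz":0,"ax":0,"ay":0,"az":-0.56},{"jaw":0.3,"tx":-0.05,"ty":0,"tz":0,"ax":0,"ay":0,"az":-0.7},{"jaw":0.3,"tx":-0.06,"ty":0,"tz":0,"ax":0,"ay":0,"az":-0.84},{"jaw":0.3,"tx":-0.07,"ty":0,"tz":0,"ax":0,"ay":0,"az":-0.98},{"jaw":0.3,"tx":-0.07,"ty":0,"tz":0,"ax":0,"ay":0,"az":-1.1}]}}

```text
time: 13.35
tool_pos: [0.4672, -0.2114, 0.3041]
ee_rot: [-1.579, 0.299, -0.436]
wrist_force: [-0.0, -0.2, -1.7]
width: 0.0629
```

>>> {"api": "step_arm", "payload": {"steps": [{"jaw":0.3,"tx":0,"ty":0,"tz":0,"ax":0,"ay":0,"az":-0.14},{"jaw":0.3,"tx":0,"ty":0,"tz":0,"ax":0,"ay":0,"az":-0.28},{"jaw":0.3,"tx":0,"ty":0,"tz":0,"ax":0,"ay":0,"az":-0.42},{"jaw":0.3,"tx":0,"ty":0,"tz":0,"ax":0,"ay":0,"az":-0.56},{"jaw":0.3,"tx":0,"ty":0,"tz":0,"ax":0,"ay":0,"az":-0.7},{"jaw":0.3,"tx":0,"ty":0,"tz":0,"ax":0,"ay":0,"az":-0.84},{"jaw":0.3,"tx":0,"ty":0,"tz":0,"ax":0,"ay":0,"az":-0.98},{"jaw":0.3,"tx":0,"ty":0,"tz":0,"ax":0,"ay":0,"az":-1.06}]}}

```text
time: 14.15
tool_pos: [0.467, -0.2111, 0.305]
ee_rot: [-1.584, -0.772, -0.424]
wrist_force: [0.1, 0.2, -1.6]
width: 0.0632
```

>>> {"api": "step_arm", "payload": {"steps": [{"jaw":0.3,"tx":0,"ty":0,"tz":0,"ax":0,"ay":0,"az":-0.14},{"jaw":0.3,"tx":0,"ty":0,"tz":0,"ax":0,"ay":0,"az":-0.28},{"jaw":0.3,"tx":0,"ty":0,"tz":0,"ax":0,"ay":0,"az":-0.42},{"jaw":0.3,"tx":0,"ty":0,"tz":0,"ax":0,"ay":0,"az":-0.56},{"jaw":0.3,"tx":0,"ty":0,"tz":0,"ax":0,"ay":0,"az":-0.7},{"jaw":0.3,"tx":0,"ty":0,"tz":0,"ax":0,"ay":0,"az":-0.8}]}}

```text
time: 14.75
tool_pos: [0.4669, -0.2108, 0.306]
ee_rot: [2.251, -1.554, 2.029]
wrist_force: [-1.1, -0.7, -1.6]
width: 0.0635
```

```bash
python3 -c "
from h import *
st()
a,d=snapshot('top');b,d=snapshot('scene')
save('t5',np.vstack([a[110:310,320:560],b[130:330,180:420]]).repeat(2,0).repeat(2,1)[:600] if 0 else np.hstack([a[140:280,350:500].repeat(2,0).repeat(2,1),b[140:280,180:330].repeat(2,0).repeat(2,1)]))
R2=frame([.36,.79,-.5],[.91,-.41,0])
plan([.5,-.2,.31],R2,4,4)"
```

```text
{'time': np.float64(14.75), 'joint_positions': array([-1.109,  0.392,  1.511,  1.304,  2.199, -0.436]), 'tool_pos': array([ 0.467, -0.211,  0.306]), 'ee_rot': array([ 2.251, -1.554,  2.029]), 'wrist_force': array([-1.112, -0.687, -1.564]), 'wrist_torque': array([-0.704,  0.207, -0.   ]), 'width': np.float64(0.063)}
[[-0.007  0.908  0.419]
 [ 0.015 -0.419  0.908]
 [ 1.     0.013 -0.01 ]]
1 [0.001 0.006 0.006] [ 0.   -0.13  0.  ]
2 [0.002 0.013 0.012] [ 0.   -0.26  0.  ]
3 [0.003 0.019 0.018] [ 0.01 -0.38  0.  ]
4 [0.004 0.026 0.024] [ 0.01 -0.51  0.  ]
```

View pics/t5.png

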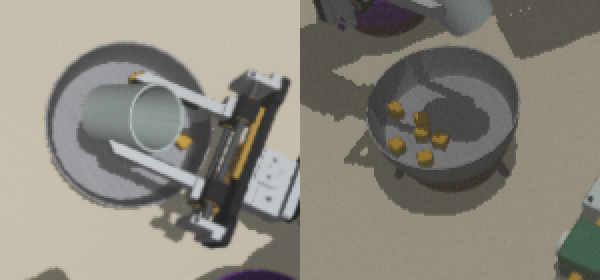

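The scene view shows all six lumps in the pan (crop 395–440, 108–157) and the cup empty. I'll carry the cup back to its place by the reverse path.

>>> {"api": "step_arm", "payload": {"steps": [{"jaw":0.3,"tx":0.001,"ty":0.006,"tz":0.006,"ax":0,"ay":-0.13,"az":0},{"jaw":0.3,"tx":0.002,"ty":0.013,"tz":0.012,"ax":0,"ay":-0.26,"az":0},{"jaw":0.3,"tx":0.003,"ty":0.019,"tz":0.018,"ax":0,"ay":-0.38,"az":0},{"jaw":0.3,"tx":0.004,"ty":0.026,"tz":0.024,"ax":0.01,"ay":-0.51,"az":0},{"jaw":0.3,"tx":0.004,"ty":0.026,"tz":0.024,"ax":0.01,"ay":-0.51,"az":0}]}}

```text
time: 15.35
tool_pos: [0.5018, -0.1987, 0.3155]
ee_rot: [3.109, -1.045, 1.18]
wrist_force: [0.0, 0.2, -1.0]
width: 0.0633
```

```bash
python3 -c "
from h import *
R2=frame([0,.866,-.5],[1,0,0])
st();plan([.52,.03,.30],R2,8,4)"
```

```text
{'time': np.float64(15.35), 'joint_positions': array([-0.985,  0.225,  1.35 ,  0.969,  2.043, -0.325]), 'tool_pos': array([ 0.502, -0.199,  0.315]), 'ee_rot': array([ 3.109, -1.045,  1.18 ]), 'wrist_force': array([ 0.024,  0.234, -1.021]), 'wrist_torque': array([-0.532,  0.189,  0.043]), 'width': np.float64(0.063)}
[[ 0.191  0.913  0.359]
 [ 0.464 -0.407  0.787]
 [ 0.865  0.016 -0.502]]
1 [ 0.012 -0.01   0.024] [ 0.05  0.   -0.02]
2 [ 0.024 -0.019  0.049] [ 0.09  0.   -0.05]
3 [ 0.036 -0.029  0.073] [ 0.14  0.   -0.07]
4 [ 0.048 -0.038  0.097] [ 0.19  0.   -0.1 ]
5 [ 0.06  -0.048  0.121] [ 0.23  0.   -0.12]
6 [ 0.072 -0.057  0.146] [ 0.28  0.   -0.15]
7 [ 0.084 -0.067  0.17 ] [ 0.32  0.01 -0.17]
8 [ 0.096 -0.077  0.194] [ 0.37  0.01 -0.2 ]
```

>>> {"api": "step_arm", "payload": {"steps": [{"jaw":0.3,"tx":0.012,"ty":-0.01,"tz":0.024,"ax":0.05,"ay":0,"az":-0.02},{"jaw":0.3,"tx":0.024,"ty":-0.019,"tz":0.049,"ax":0.09,"ay":0,"az":-0.05},{"jaw":0.3,"tx":0.036,"ty":-0.029,"tz":0.073,"ax":0.14,"ay":0,"az":-0.07},{"jaw":0.3,"tx":0.048,"ty":-0.038,"tz":0.097,"ax":0.19,"ay":0,"az":-0.1},{"jaw":0.3,"tx":0.06,"ty":-0.048,"tz":0.121,"ax":0.23,"ay":0,"az":-0.12},{"jaw":0.3,"tx":0.072,"ty":-0.057,"tz":0.146,"ax":0.28,"ay":0,"az":-0.15},{"jaw":0.3,"tx":0.084,"ty":-0.067,"tz":0.17,"ax":0.32,"ay":0,"az":-0.17},{"jaw":0.3,"tx":0.096,"ty":-0.077,"tz":0.194,"ax":0.37,"ay":0,"az":-0.2}]}}

```text
time: 16.15
tool_pos: [0.5186, 0.0308, 0.2985]
ee_rot: [-3.141, -1.045, 1.573]
wrist_force: [0.4, -0.7, -2.1]
width: 0.0634
```

```bash
python3 -c "
from h import *
R2=frame([-.38,.778,-.5],[.897,.442,0])
st();plan([.495,.304,.25],R2,8,4)"
```

```text
{'time': np.float64(16.15), 'joint_positions': array([-0.57 ,  0.193,  1.423,  0.948,  2.033, -0.354]), 'tool_pos': array([0.519, 0.031, 0.299]), 'ee_rot': array([-3.141, -1.045,  1.573]), 'wrist_force': array([ 0.432, -0.705, -2.125]), 'wrist_torque': array([-0.677, -0.107, -0.014]), 'width': np.float64(0.063)}
[[-0.001  1.    -0.003]
 [ 0.502  0.003  0.865]
 [ 0.865 -0.    -0.502]]
1 [ 0.012 -0.003  0.033] [ 0.05  0.   -0.03]
2 [ 0.024 -0.006  0.065] [ 0.1   0.   -0.06]
3 [ 0.036 -0.009  0.098] [ 0.15  0.   -0.09]
4 [ 0.048 -0.011  0.13 ] [ 0.2   0.   -0.11]
5 [ 0.059 -0.014  0.163] [ 0.24  0.   -0.14]
6 [ 0.071 -0.017  0.196] [ 0.29  0.   -0.17]
7 [ 0.083 -0.02   0.228] [ 0.34  0.   -0.2 ]
8 [ 0.095 -0.023  0.261] [ 0.39  0.   -0.23]
```

>>> {"api": "step_arm", "payload": {"steps": [{"jaw":0.3,"tx":0.012,"ty":-0.003,"tz":0.033,"ax":0.05,"ay":0,"az":-0.03},{"jaw":0.3,"tx":0.024,"ty":-0.006,"tz":0.065,"ax":0.1,"ay":0,"az":-0.06},{"jaw":0.3,"tx":0.036,"ty":-0.009,"tz":0.098,"ax":0.15,"ay":0,"az":-0.09},{"jaw":0.3,"tx":0.048,"ty":-0.011,"tz":0.13,"ax":0.2,"ay":0,"az":-0.11},{"jaw":0.3,"tx":0.059,"ty":-0.014,"tz":0.163,"ax":0.24,"ay":0,"az":-0.14},{"jaw":0.3,"tx":0.071,"ty":-0.017,"tz":0.196,"ax":0.29,"ay":0,"az":-0.17},{"jaw":0.3,"tx":0.083,"ty":-0.02,"tz":0.228,"ax":0.34,"ay":0,"az":-0.2},{"jaw":0.3,"tx":0.095,"ty":-0.023,"tz":0.261,"ax":0.39,"ay":0,"az":-0.23}]}}

```text
time: 16.95
tool_pos: [0.4939, 0.3048, 0.2481]
ee_rot: [-3.141, -1.048, 2.028]
wrist_force: [0.2, 0.0, -0.5]
width: 0.0631
```

```bash
python3 -c "
from h import *
R2=Ro.from_euler('xyz',[3.13,-1.047,2.039]).as_matrix()
st();plan([.495,.304,.055],R2,8,4);
p,d=snapshot('scene');save('s6',p[120:270,380:530].repeat(3,0).repeat(3,1))"
```

```text
{'time': np.float64(16.95), 'joint_positions': array([-0.029,  0.316,  1.375,  0.953,  1.92 , -0.366]), 'tool_pos': array([0.494, 0.305, 0.248]), 'ee_rot': array([-3.141, -1.048,  2.028]), 'wrist_force': array([ 0.195,  0.028, -0.457]), 'wrist_torque': array([-0.592, -0.349,  0.013]), 'width': np.float64(0.063)}
[[-0.22   0.897 -0.383]
 [ 0.448  0.441  0.778]
 [ 0.867 -0.    -0.499]]
1 [-0.021  0.     0.012] [-0. -0. -0.]
2 [-0.042  0.     0.024] [-0. -0. -0.]
3 [-0.063  0.     0.036] [-0. -0. -0.]
4 [-0.084  0.     0.048] [-0. -0. -0.]
5 [-0.105  0.     0.06 ] [-0. -0. -0.]
6 [-0.126  0.     0.072] [-0. -0. -0.]
7 [-0.147  0.001  0.083] [-0. -0. -0.]
8 [-0.168  0.001  0.095] [-0.   -0.   -0.01]
```

View pics/s6.png

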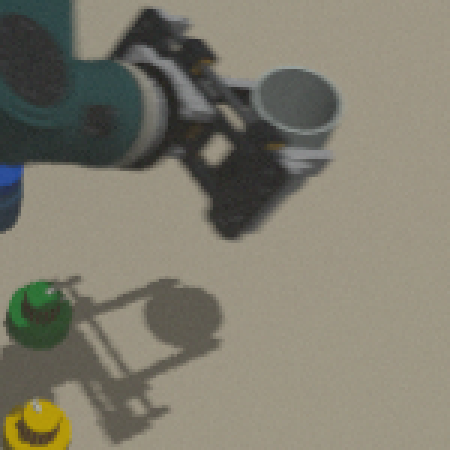

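The empty cup hangs upright in the jaws (crop 297,105). I'll lower it, easing down for the last few millimetres.

>>> {"api": "step_arm", "payload": {"steps": [{"jaw":0.3,"tx":-0.03,"ty":0,"tz":0.017,"ax":0,"ay":0,"az":0},{"jaw":0.3,"tx":-0.06,"ty":0,"tz":0.034,"ax":0,"ay":0,"az":0},{"jaw":0.3,"tx":-0.09,"ty":0,"tz":0.051,"ax":0,"ay":0,"az":0},{"jaw":0.3,"tx":-0.12,"ty":0,"tz":0.068,"ax":0,"ay":0,"az":0},{"jaw":0.3,"tx":-0.145,"ty":0,"tz":0.082,"ax":0,"ay":0,"az":0},{"jaw":0.3,"tx":-0.165,"ty":0,"tz":0.093,"ax":0,"ay":0,"az":0},{"jaw":0.3,"tx":-0.168,"ty":0,"tz":0.095,"ax":0,"ay":0,"az":0},{"jaw":0.3,"tx":-0.168,"ty":0,"tz":0.095,"ax":0,"ay":0,"az":0}]}}

```text
time: 17.8
tool_pos: [0.4924, 0.3083, 0.0534]
ee_rot: [-3.135, -1.054, 2.027]
wrist_force: [-0.8, -0.6, -2.2]
width: 0.0633
```

>>> {"api": "step_arm", "payload": {"steps": [{"jaw":0.3,"tx":-0.003,"ty":0,"tz":0.001,"ax":0,"ay":0,"az":0},{"jaw":0.3,"tx":-0.005,"ty":0,"tz":0.003,"ax":0,"ay":0,"az":0},{"jaw":0.3,"tx":-0.006,"ty":0,"tz":0.004,"ax":0,"ay":0,"az":0},{"jaw":0.3,"tx":-0.006,"ty":0,"tz":0.004,"ax":0,"ay":0,"az":0}]}}

```text
time: 18.2
tool_pos: [0.4925, 0.3089, 0.0474]
ee_rot: [-3.139, -1.055, 2.03]
wrist_force: [-0.3, -0.5, 1.2]
width: 0.0636
```

>>> {"api": "step_arm", "payload": {"steps": [{"jaw":0.8,"tx":-0.001,"ty":0,"tz":0,"ax":0,"ay":0,"az":0},{"jaw":1,"tx":-0.001,"ty":0,"tz":0,"ax":0,"ay":0,"az":0},{"jaw":1,"tx":-0.001,"ty":0,"tz":0,"ax":0,"ay":0,"az":0},{"jaw":1,"tx":-0.001,"ty":0,"tz":0,"ax":0,"ay":0,"az":0},{"jaw":1,"tx":-0.001,"ty":0,"tz":0,"ax":0,"ay":0,"az":0},{"jaw":1,"tx":-0.001,"ty":0,"tz":0,"ax":0,"ay":0,"az":0}]}}

```text
time: 18.8
tool_pos: [0.4927, 0.3084, 0.0465]
ee_rot: [-3.139, -1.055, 2.03]
wrist_force: [-0.2, -0.2, 0.4]
width: 0.0939
```

>>> {"api": "step_arm", "payload": {"steps": [{"jaw":1,"tx":0,"ty":0,"tz":-0.015,"ax":0,"ay":0,"az":0},{"jaw":1,"tx":0,"ty":0,"tz":-0.03,"ax":0,"ay":0,"az":0},{"jaw":1,"tx":0,"ty":0,"tz":-0.05,"ax":0,"ay":0,"az":0},{"jaw":1,"tx":0,"ty":0,"tz":-0.08,"ax":0,"ay":0,"az":0},{"jaw":1,"tx":0,"ty":0,"tz":-0.11,"ax":0,"ay":0,"az":0},{"jaw":1,"tx":0,"ty":0,"tz":-0.14,"ax":0,"ay":0,"az":0},{"jaw":1,"tx":0.04,"ty":0,"tz":-0.16,"ax":0,"ay":0,"az":0},{"jaw":1,"tx":0.08,"ty":0,"tz":-0.18,"ax":0,"ay":0,"az":0}]}}

```text
time: 19.6
tool_pos: [0.5459, 0.2015, 0.2059]
ee_rot: [-3.135, -1.056, 2.024]
wrist_force: [0.9, 0.8, 0.6]
width: 0.094
```

```bash
python3 -c "
from h import *
p,d=snapshot('scene');P=cloud('scene',d)
for r in silhouettes('scene','cup')[:2]:
    M=r['pixels'];X=P[M];z=np.nanpercentile(X[:,2],97);T=X[X[:,2]>z-.006]
    print(r['confidence'],r['rect'],z,(T[:,:2].max(0)+T[:,:2].min(0))/2,np.ptp(T,0))
R2=frame([0,0,-1],[.447,-.895,0]);R3=frame([0,0,-1],[.9,.44,0])
st();print(turn(R2),turn(R3));plan([.55,.05,.3],R3,8,8)"
```

```text
0.96 [445.4, 191.5, 472.5, 230.6] 0.08412644439675729 [0.53061558 0.28151838] [0.13622558 0.10699911 0.13377615]
{'time': np.float64(19.7), 'joint_positions': array([-0.178,  0.459,  1.256,  0.889,  2.021, -0.495]), 'tool_pos': array([0.548, 0.202, 0.213]), 'ee_rot': array([ 3.117, -1.048,  2.054]), 'wrist_force': array([ 0.352, -0.09 ,  0.933]), 'wrist_torque': array([-0.299, -0.266, -0.026]), 'width': np.float64(0.094)}
[[-0.232  0.895 -0.38 ]
 [ 0.442  0.445  0.779]
 [ 0.866  0.012 -0.499]]
[-0.807 -0.826  1.417] [ 0.008 -1.048  0.013]
1 [ 0.001 -0.008 -0.02 ] [ 0.   -0.13  0.  ]
2 [ 0.002 -0.016 -0.041] [ 0.   -0.26  0.  ]
3 [ 0.003 -0.024 -0.061] [ 0.   -0.39  0.  ]
4 [ 0.004 -0.032 -0.081] [ 0.   -0.52  0.01]
5 [ 0.005 -0.041 -0.102] [ 0.   -0.65  0.01]
6 [ 0.006 -0.049 -0.122] [ 0.01 -0.79  0.01]
7 [ 0.007 -0.057 -0.143] [ 0.01 -0.92  0.01]
8 [ 0.008 -0.065 -0.163] [ 0.01 -1.05  0.01]
```

The cup stands at its old spot with its rim at 84 mm. Next is the cap, with the tool vertical above it.

>>> {"api": "step_arm", "payload": {"steps": [{"jaw":1,"tx":0.001,"ty":-0.008,"tz":-0.02,"ax":0,"ay":-0.13,"az":0},{"jaw":1,"tx":0.002,"ty":-0.016,"tz":-0.041,"ax":0,"ay":-0.26,"az":0},{"jaw":1,"tx":0.003,"ty":-0.024,"tz":-0.061,"ax":0,"ay":-0.39,"az":0},{"jaw":1,"tx":0.004,"ty":-0.032,"tz":-0.081,"ax":0,"ay":-0.52,"az":0},{"jaw":1,"tx":0.005,"ty":-0.041,"tz":-0.102,"ax":0,"ay":-0.65,"az":0},{"jaw":1,"tx":0.006,"ty":-0.049,"tz":-0.122,"ax":0,"ay":-0.79,"az":0},{"jaw":1,"tx":0.007,"ty":-0.057,"tz":-0.143,"ax":0,"ay":-0.92,"az":0},{"jaw":1,"tx":0.008,"ty":-0.065,"tz":-0.163,"ax":0,"ay":-1.05,"az":0.01}]}}

```text
time: 20.5
tool_pos: [0.5501, 0.048, 0.3027]
ee_rot: [3.132, 0.008, 2.022]
wrist_force: [0.6, 1.5, -0.3]
width: 0.0941
```

```bash
python3 -c "
from h import *
R2=frame([0,0,-1],[.994,-.11,0])
st();plan([.574,-.0065,.15],R2,6,8);
z=np.load('top0.npz');P=cloud('top',z['d']);p=z['p'].astype(int)
c=(np.hypot(P[...,0]-.574,P[...,1]+.0065)<.045)&(p[...,0]>1.6*p[...,1])&(P[...,2]<.075)&(P[...,2]>.05)
X=P[c];print('skirt',len(X),(np.nanmin(X,0)+np.nanmax(X,0))/2,np.ptp(X,0))
z=np.load('scene0.npz');P=cloud('scene',z['d']);p=z['p'].astype(int)
c=(np.hypot(P[...,0]-.574,P[...,1]+.0065)<.045)&(p[...,0]>1.4*p[...,1])&(P[...,2]<.075)&(P[...,2]>.05)
X=P[c];print('skirt',len(X),(np.nanmin(X,0)+np.nanmax(X,0))/2,np.ptp(X,0))"
```

```text
{'time': np.float64(20.5), 'joint_positions': array([-0.014,  0.083,  1.2  , -0.003,  1.846, -0.466]), 'tool_pos': array([0.55 , 0.048, 0.303]), 'ee_rot': array([3.132, 0.008, 2.022]), 'wrist_force': array([ 0.623,  1.491, -0.309]), 'wrist_torque': array([ 0.003, -0.061, -0.064]), 'width': np.float64(0.094)}
[[-0.436  0.9    0.012]
 [ 0.9    0.436 -0.003]
 [-0.008  0.01  -1.   ]]
1 [-0.01  -0.001  0.026] [0.   0.   0.09]
2 [-0.019 -0.001  0.051] [0.   0.   0.19]
3 [-0.029 -0.002  0.077] [0.01 0.   0.28]
4 [-0.039 -0.003  0.102] [0.01 0.   0.37]
5 [-0.048 -0.003  0.128] [0.01 0.   0.47]
6 [-0.058 -0.004  0.153] [0.01 0.01 0.56]
skirt 238 [ 0.57277628 -0.00537946  0.06317007] [0.05502678 0.05277835 0.02161663]
skirt 221 [ 0.57443758 -0.00645667  0.06227871] [0.05536876 0.05468177 0.0241656 ]
```

>>> {"api": "step_arm", "payload": {"steps": [{"jaw":1,"tx":-0.01,"ty":-0.001,"tz":0.026,"ax":0,"ay":0,"az":0.09},{"jaw":1,"tx":-0.019,"ty":-0.001,"tz":0.051,"ax":0,"ay":0,"az":0.19},{"jaw":1,"tx":-0.029,"ty":-0.002,"tz":0.077,"ax":0.01,"ay":0,"az":0.28},{"jaw":1,"tx":-0.039,"ty":-0.003,"tz":0.102,"ax":0.01,"ay":0,"az":0.37},{"jaw":1,"tx":-0.048,"ty":-0.003,"tz":0.128,"ax":0.01,"ay":0.005,"az":0.47},{"jaw":1,"tx":-0.058,"ty":-0.004,"tz":0.153,"ax":0.01,"ay":0.01,"az":0.56},{"jaw":1,"tx":-0.058,"ty":-0.004,"tz":0.153,"ax":0.01,"ay":0.01,"az":0.56},{"jaw":1,"tx":-0.058,"ty":-0.004,"tz":0.153,"ax":0.01,"ay":0.01,"az":0.56}]}}

```text
time: 21.3
tool_pos: [0.5736, -0.007, 0.1504]
ee_rot: [-3.141, -0.005, 1.463]
wrist_force: [-0.4, -0.9, 0.5]
width: 0.0942
```

```bash
python3 -c "
from h import *
R2=frame([0,0,-1],[.994,-.11,0])
st();plan([.5735,-.006,.075],R2,5,8)"
```

```text
{'time': np.float64(21.3), 'joint_positions': array([-0.114,  0.16 ,  1.415,  0.005,  1.567, -0.006]), 'tool_pos': array([ 0.574, -0.007,  0.15 ]), 'ee_rot': array([-3.141, -0.005,  1.463]), 'wrist_force': array([-0.376, -0.855,  0.47 ]), 'wrist_torque': array([-0.01 , -0.009, -0.033]), 'width': np.float64(0.094)}
[[ 0.108  0.994  0.   ]
 [ 0.994 -0.108  0.005]
 [ 0.005 -0.    -1.   ]]
1 [ 0.    -0.     0.015] [-0. -0.  0.]
2 [ 0.   -0.    0.03] [-0. -0.  0.]
3 [ 0.    -0.     0.045] [-0. -0.  0.]
4 [ 0.   -0.    0.06] [-0. -0.  0.]
5 [ 0.001 -0.     0.075] [-0. -0.  0.]
```

>>> {"api": "step_arm", "payload": {"steps": [{"jaw":1,"tx":0,"ty":0,"tz":0.02,"ax":0,"ay":0,"az":0},{"jaw":1,"tx":0,"ty":0,"tz":0.04,"ax":0,"ay":0,"az":0},{"jaw":1,"tx":0,"ty":0,"tz":0.055,"ax":0,"ay":0,"az":0},{"jaw":1,"tx":0,"ty":0,"tz":0.065,"ax":0,"ay":0,"az":0},{"jaw":1,"tx":0.001,"ty":0,"tz":0.072,"ax":0,"ay":0,"az":0},{"jaw":1,"tx":0.001,"ty":0,"tz":0.076,"ax":0,"ay":0,"az":0},{"jaw":1,"tx":0.001,"ty":0,"tz":0.076,"ax":0,"ay":0,"az":0}]}}

```text
time: 22.0
tool_pos: [0.5737, -0.0055, 0.0743]
ee_rot: [-3.141, -0.005, 1.463]
wrist_force: [1.1, 0.8, 0.5]
width: 0.094
```

>>> {"api": "step_arm", "payload": {"steps": [{"jaw":0.15,"tx":0,"ty":0,"tz":0,"ax":0,"ay":0,"az":0},{"jaw":0.15,"tx":0,"ty":0,"tz":0,"ax":0,"ay":0,"az":0},{"jaw":0.15,"tx":0,"ty":0,"tz":0,"ax":0,"ay":0,"az":0},{"jaw":0.15,"tx":0,"ty":0,"tz":0,"ax":0,"ay":0,"az":0},{"jaw":0.15,"tx":0,"ty":0,"tz":0,"ax":0,"ay":0,"az":0},{"jaw":0.15,"tx":0,"ty":0,"tz":0,"ax":0,"ay":0,"az":0},{"jaw":0.15,"tx":0,"ty":0,"tz":0,"ax":0,"ay":0,"az":0}]}}

```text
time: 22.7
tool_pos: [0.5737, -0.0055, 0.0744]
ee_rot: [-3.141, -0.005, 1.463]
wrist_force: [-0.3, -0.0, -0.5]
width: 0.0415
```

```bash
python3 -c "
from h import *
st()"
```

```text
{'time': np.float64(22.7), 'joint_positions': array([-0.111,  0.207,  1.516,  0.005,  1.42 , -0.004]), 'tool_pos': array([ 0.574, -0.005,  0.074]), 'ee_rot': array([-3.141, -0.005,  1.463]), 'wrist_force': array([-0.281, -0.02 , -0.489]), 'wrist_torque': array([ 0.003, -0.047,  0.049]), 'width': np.float64(0.041)}
[[ 0.108  0.994 -0.   ]
 [ 0.994 -0.108  0.005]
 [ 0.005 -0.001 -1.   ]]
```

>>> {"api": "step_arm", "payload": {"steps": [{"jaw":0.15,"tx":0,"ty":0,"tz":0,"ax":0,"ay":0,"az":0},{"jaw":0.15,"tx":0,"ty":0,"tz":0,"ax":0,"ay":0,"az":0},{"jaw":0.15,"tx":0,"ty":0,"tz":0,"ax":0,"ay":0,"az":0},{"jaw":0.15,"tx":0,"ty":0,"tz":0,"ax":0,"ay":0,"az":0}]}}

```text
time: 23.1
tool_pos: [0.5729, -0.0054, 0.0743]
ee_rot: [-3.139, -0.005, 1.463]
wrist_force: [-3.6, 0.9, 2.0]
width: 0.0314
```

>>> {"api": "step_arm", "payload": {"steps": [{"jaw":0.15,"tx":0,"ty":0,"tz":0,"ax":0,"ay":0,"az":0.06},{"jaw":0.15,"tx":0,"ty":0,"tz":0,"ax":0,"ay":0,"az":0.12},{"jaw":0.15,"tx":0,"ty":0,"tz":0,"ax":0,"ay":0,"az":0.18},{"jaw":0.15,"tx":0,"ty":0,"tz":0,"ax":0,"ay":0,"az":0.24},{"jaw":0.15,"tx":0,"ty":0,"tz":0,"ax":0,"ay":0,"az":0.3},{"jaw":0.15,"tx":0,"ty":0,"tz":0,"ax":0,"ay":0,"az":0.35}]}}

```text
time: 23.7
tool_pos: [0.5734, -0.0055, 0.0743]
ee_rot: [-3.139, -0.004, 1.111]
wrist_force: [-1.1, -1.2, 0.7]
width: 0.0313
```

```bash
python3 -c "
from h import *
st()"
```

```text
{'time': np.float64(23.7), 'joint_positions': array([-0.111,  0.206,  1.516,  0.005,  1.42 ,  0.348]), 'tool_pos': array([ 0.573, -0.006,  0.074]), 'ee_rot': array([-3.139, -0.004,  1.111]), 'wrist_force': array([-1.065, -1.166,  0.668]), 'wrist_torque': array([-0.069,  0.106, -0.001]), 'width': np.float64(0.031)}
[[ 0.444  0.896 -0.001]
 [ 0.896 -0.444  0.005]
 [ 0.004 -0.003 -1.   ]]
```

Turning clockwise by 0.35 rad shows no resisting moment. I'll check the other way, past the start.

>>> {"api": "step_arm", "payload": {"steps": [{"jaw":0.15,"tx":0,"ty":0,"tz":0,"ax":0,"ay":0,"az":-0.1},{"jaw":0.15,"tx":0,"ty":0,"tz":0,"ax":0,"ay":0,"az":-0.2},{"jaw":0.15,"tx":0,"ty":0,"tz":0,"ax":0,"ay":0,"az":-0.3},{"jaw":0.15,"tx":0,"ty":0,"tz":0,"ax":0,"ay":0,"az":-0.4},{"jaw":0.15,"tx":0,"ty":0,"tz":0,"ax":0,"ay":0,"az":-0.5},{"jaw":0.15,"tx":0,"ty":0,"tz":0,"ax":0,"ay":0,"az":-0.6},{"jaw":0.15,"tx":0,"ty":0,"tz":0,"ax":0,"ay":0,"az":-0.7}]}}

```text
time: 24.4
tool_pos: [0.5718, -0.0029, 0.0743]
ee_rot: [-3.14, -0.011, 1.814]
wrist_force: [-7.8, 7.3, 5.3]
width: 0.0317
```

```bash
python3 -c "
from h import *
st()"
```

```text
{'time': np.float64(24.4), 'joint_positions': array([-0.11 ,  0.206,  1.517,  0.01 ,  1.424, -0.355]), 'tool_pos': array([ 0.572, -0.003,  0.074]), 'ee_rot': array([-3.14 , -0.011,  1.814]), 'wrist_force': array([-7.8  ,  7.302,  5.278]), 'wrist_torque': array([ 1.291,  1.24 , -0.616]), 'width': np.float64(0.032)}
[[-0.24   0.971 -0.004]
 [ 0.971  0.241  0.01 ]
 [ 0.011 -0.002 -1.   ]]
```

Counter-clockwise is blocked (about -0.6 N m and the grip slipped), so the thread is left-handed and clockwise unscrews it. Turning clockwise.

>>> {"api": "step_arm", "payload": {"steps": [{"jaw":0.15,"tx":-0.001,"ty":0,"tz":0,"ax":0,"ay":0,"az":0.12},{"jaw":0.15,"tx":-0.002,"ty":0.001,"tz":0,"ax":0,"ay":0,"az":0.24},{"jaw":0.15,"tx":-0.002,"ty":0.001,"tz":0,"ax":0,"ay":0,"az":0.36},{"jaw":0.15,"tx":-0.002,"ty":0.001,"tz":0,"ax":0,"ay":0,"az":0.48},{"jaw":0.15,"tx":-0.002,"ty":0.001,"tz":0,"ax":0,"ay":0,"az":0.6},{"jaw":0.15,"tx":-0.002,"ty":0.001,"tz":0,"ax":0,"ay":0,"az":0.72},{"jaw":0.15,"tx":-0.002,"ty":0.001,"tz":0,"ax":0,"ay":0,"az":0.84},{"jaw":0.15,"tx":-0.002,"ty":0.001,"tz":0,"ax":0,"ay":0,"az":0.96}]}}

```text
time: 25.2
tool_pos: [0.5745, -0.0045, 0.0743]
ee_rot: [-3.133, -0.007, 0.849]
wrist_force: [1.3, -0.3, -1.1]
width: 0.0313
```

>>> {"api": "step_arm", "payload": {"steps": [{"jaw":0.15,"tx":0,"ty":0,"tz":0,"ax":0,"ay":0,"az":0.12},{"jaw":0.15,"tx":0,"ty":0,"tz":0,"ax":0,"ay":0,"az":0.24},{"jaw":0.15,"tx":0,"ty":0,"tz":0,"ax":0,"ay":0,"az":0.36},{"jaw":0.15,"tx":0,"ty":0,"tz":0,"ax":0,"ay":0,"az":0.48},{"jaw":0.15,"tx":0,"ty":0,"tz":0,"ax":0,"ay":0,"az":0.56},{"jaw":0.15,"tx":0,"ty":0,"tz":0,"ax":0,"ay":0,"az":0.56}]}}

```text
time: 25.8
tool_pos: [0.5755, -0.0046, 0.0744]
ee_rot: [-3.132, -0.004, 0.289]
wrist_force: [0.7, -0.3, 0.2]
width: 0.0315
```

```bash
python3 -c "
from h import *
st()"
```

```text
{'time': np.float64(25.8), 'joint_positions': array([-0.113,  0.21 ,  1.512,  0.011,  1.42 ,  1.167]), 'tool_pos': array([ 0.576, -0.005,  0.074]), 'ee_rot': array([-3.132, -0.004,  0.289]), 'wrist_force': array([ 0.66 , -0.262,  0.236]), 'wrist_torque': array([-0.036, -0.183, -0.004]), 'width': np.float64(0.031)}
[[ 0.959  0.285  0.001]
 [ 0.285 -0.958  0.01 ]
 [ 0.004 -0.01  -1.   ]]
```

>>> {"api": "step_arm", "payload": {"steps": [{"jaw":0.15,"tx":0,"ty":0,"tz":-0.002,"ax":0,"ay":0,"az":0},{"jaw":0.15,"tx":0,"ty":0,"tz":-0.004,"ax":0,"ay":0,"az":0},{"jaw":0.15,"tx":0,"ty":0,"tz":-0.006,"ax":0,"ay":0,"az":0}]}}

```text
time: 26.1
tool_pos: [0.5753, -0.0046, 0.0802]
ee_rot: [-3.132, -0.003, 0.29]
wrist_force: [0.4, 0.8, -1.8]
width: 0.0314
```

The force equals the cap's weight, so it is loose. Lifting straight up.

>>> {"api": "step_arm", "payload": {"steps": [{"jaw":0.15,"tx":0,"ty":0,"tz":-0.008,"ax":0,"ay":0,"az":0},{"jaw":0.15,"tx":0,"ty":0,"tz":-0.016,"ax":0,"ay":0,"az":0},{"jaw":0.15,"tx":0,"ty":0,"tz":-0.03,"ax":0,"ay":0,"az":0},{"jaw":0.15,"tx":0,"ty":0,"tz":-0.05,"ax":0,"ay":0,"az":0},{"jaw":0.15,"tx":0,"ty":0,"tz":-0.08,"ax":0,"ay":0,"az":0},{"jaw":0.15,"tx":0,"ty":0,"tz":-0.11,"ax":0,"ay":0,"az":0},{"jaw":0.15,"tx":0,"ty":0,"tz":-0.12,"ax":0,"ay":0,"az":0},{"jaw":0.15,"tx":0,"ty":0,"tz":-0.12,"ax":0,"ay":0,"az":0}]}}

```text
time: 26.9
tool_pos: [0.5766, -0.006, 0.2032]
ee_rot: [-3.134, -0.009, 0.29]
wrist_force: [-0.3, 0.3, -2.2]
width: 0.0315
```

>>> {"api": "step_arm", "payload": {"steps": [{"jaw":0.15,"tx":0,"ty":0,"tz":0,"ax":0,"ay":0,"az":0},{"jaw":0.15,"tx":0,"ty":0,"tz":0,"ax":0,"ay":0,"az":0},{"jaw":0.15,"tx":0,"ty":0,"tz":0,"ax":0,"ay":0,"az":0},{"jaw":0.15,"tx":0,"ty":0,"tz":0,"ax":0,"ay":0,"az":0}]}}

```text
time: 27.3
tool_pos: [0.576, -0.006, 0.2019]
ee_rot: [-3.133, -0.006, 0.29]
wrist_force: [0.0, 0.1, -2.3]
width: 0.0313
```

```bash
python3 -c "
from h import *
st()
p,d=snapshot('scene');save('s9',p);P=cloud('scene',d)
for q in ('cap','mug','dye_blue','dye_red','stamp','brush'):
  for r in silhouettes('scene',q)[:3]:
    X=P[r['pixels']];print(q,round(r['confidence'],2),r['rect'],np.nanmedian(X,0).round(3))
"
```

```text
{'time': np.float64(27.3), 'joint_positions': array([-0.115,  0.145,  1.33 ,  0.01 ,  1.664,  1.167]), 'tool_pos': array([ 0.576, -0.006,  0.202]), 'ee_rot': array([-3.133, -0.006,  0.29 ]), 'wrist_force': array([ 0.037,  0.053, -2.258]), 'wrist_torque': array([-0.015,  0.023,  0.015]), 'width': np.float64(0.031)}
[[ 0.958  0.286  0.004]
 [ 0.286 -0.958  0.01 ]
 [ 0.006 -0.009 -1.   ]]
cap 0.61 [331.3, 191.8, 355.8, 217.6] [ 0.589 -0.005  0.191]
cap 0.61 [383.1, 252.9, 405.6, 277.6] [0.655 0.117 0.023]
cap 0.57 [384.5, 216.1, 402.8, 239.0] [0.535 0.127 0.024]
mug 0.91 [271.7, 290.5, 318.9, 330.7] [ 0.769 -0.134  0.038]
dye_blue 0.8 [365.8, 173.3, 388.7, 195.5] [0.418 0.085 0.046]
dye_blue 0.26 [307.7, 220.3, 365.7, 288.1] [ 0.622 -0.034  0.039]
dye_blue 0.26 [331.6, 189.4, 358.6, 216.8] [ 0.588 -0.005  0.191]
dye_red 0.89 [386.7, 292.5, 408.8, 324.0] [0.781 0.124 0.077]
stamp 0.61 [435.3, 292.8, 463.2, 321.9] [0.766 0.247 0.017]
stamp 0.46 [214.5, 161.5, 293.1, 239.2] [ 0.471 -0.25   0.061]
brush 0.9 [182.6, 293.9, 267.7, 308.5] [ 0.756 -0.274  0.016]
```

View pics/s9.png

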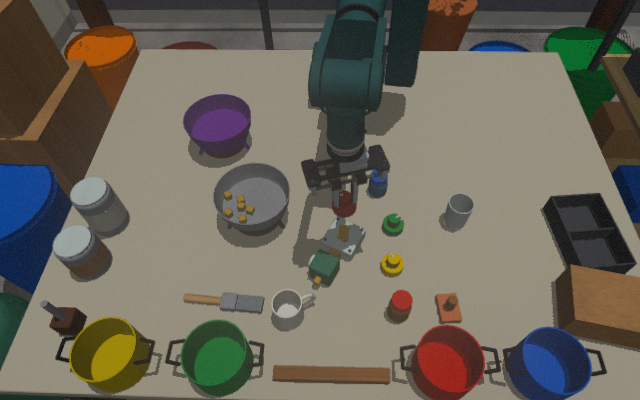

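The cap (344,203) is held above the bare stub (344,232). The lumps are in the pan (~240,207), the cup stands at (459,211) and the bystanders are in place.

```bash
python3 -c "
from bench import *
print(close_job())"
```

```text
the job is handed in; nothing more can be done
None
```

The job is done and handed in at about 27.7 s on the robot's clock.

- **Wax:** I tipped the cup into the pan, and the camera pictures after the pour show all six lumps inside it. The cup then looked empty.
- **Cup:** It stands upright on the table, released at about its original spot, with its rim measured at 84 mm. The check gave a poor figure for its exact centre because the visible outline was noisy, but its height and outline match the start.
- **Cap:** I tried both ways. Counter-clockwise stopped hard at about 0.6 N m and the grip slipped, while clockwise turned freely, so the thread is left-handed. I unscrewed it clockwise, and it then lifted off with no more than its own weight.
- **End state:** The arm is holding the cap still about 12–13 cm above its seat, clear of the bare stub.
- **Bystanders:** The last picture puts the mug, amber jar, brush and stamp within about 3 mm of where they started. The blue jar was partly hidden by the gripper, and its reading differed by 4–6 mm from the start. It looks untouched, and I felt no contact near it.

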